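# Load the objective cases and latch the crate

## Task

Two objective cases stand on the bench: set each of them down, upright and without dropping it, in a free cell of the divided crate, one case to a cell. Then slide the loaded crate fully home in its dock until the spring catch clicks in behind its lug; leave the cases that are already in the crate standing in it, and do not disturb the other things on the bench.

Things in the scene. Friction and masses are not known exactly. Their poses are not given: they have to be found in the camera images.
- case_a_mid (a point): closed round objective case, 110 mm tall, 0.16 kg: black barrel 42 mm across, aluminium screw cap (upper 36 mm) 44 mm across; all four alike. At the start it stands on the table. Point on its axis half-way up, 55 mm above its foot; z up along the case. Best gripped round the cap, 85 mm above its foot, to keep the fingers above the crate's walls.
- case_b_mid (a point): closed round objective case, 110 mm tall, 0.16 kg: black barrel 42 mm across, aluminium screw cap (upper 36 mm) 44 mm across; all four alike. At the start it stands on the table. Point on its axis half-way up, 55 mm above its foot; z up along the case. Best gripped round the cap, 85 mm above its foot, to keep the fingers above the crate's walls.
- case_c_mid (a point): closed round objective case, 110 mm tall, 0.16 kg: black barrel 42 mm across, aluminium screw cap (upper 36 mm) 44 mm across; all four alike. Already stands in one of the crate's cells (which varies). Point on its axis half-way up, 55 mm above its foot; z up along the case. Best gripped round the cap, 85 mm above its foot, to keep the fingers above the crate's walls.
- case_d_mid (a point): closed round objective case, 110 mm tall, 0.16 kg: black barrel 42 mm across, aluminium screw cap (upper 36 mm) 44 mm across; all four alike. Already stands in one of the crate's cells (which varies). Point on its axis half-way up, 55 mm above its foot; z up along the case. Best gripped round the cap, 85 mm above its foot, to keep the fingers above the crate's walls.
- crate_mid (a point): white plastic divided crate, loose in the dock: four open cells in a row along y. Point: centre of its floor's upper face, 9 mm above the table; y towards its handle, z up. Outside 68 (x) by 252 mm (y). Cell centres x = 0, y = -93, -31, 31, 93 mm; cells 60 (x) by 58 mm (y) inside; 4 mm walls and dividers, tops 45 mm above this point. Empty about 0.35 kg.
- crate_lug (a point): steel lug on the crate's +x wall near the handle end, 26 mm long (y), sticking out 12 mm, 15 mm high; the catch clicks in behind it. Point: its centre, 42 mm above the table. Axes as the crate's.
- crate_bar (a point): middle of the crate's steel handle bar: round, 10 mm thick, 56 mm long along the crate's x, 45 mm beyond the end wall (171 mm from crate_mid along y), 55 mm above the table. Can be pinched from above (jaws closing along the crate's y) or pushed. Axes as the crate's.
- dock: fixed bay: 5 mm plate, two rails 25 mm high along y (2 mm play beside the crate), stop wall 45 mm high at its -y end. Origin on the table, below crate_mid when the crate is home against the stop (crate_mid at dock y = 0). Crate's axes in line with its own; it goes home towards -y, from 70 to 110 mm out. Sliding takes 4 to 12 N, most at the catch.
- catch (a joint): spring catch on the dock's +x rail: a steel bolt that the lug pushes aside to the dock's +x, in m. 0 = sprung out (at rest, and when clicked in behind the lug), about 0.009 while the lug passes. Spring 1.5 N rising to 4 N. It clicks in only when the crate is within about 3 mm of the stop.
- catch_nose (a point): tip of the spring catch's bolt, on its square rear side, 40 mm above the table; its slanted side looks to the dock's +y. Axes as the dock's.
- beaker: empty open glass beaker, 72 mm across, 90 mm tall; a bystander, not to be disturbed. Origin at its underside.
- spray: closed white aerosol can, 66 mm across, 190 mm tall; a bystander, not to be disturbed. Origin at its underside.
- jar: short wide white plastic jar with a lid, 70 mm across, 62 mm tall; a bystander, not to be disturbed. Origin at its underside.
- mount: black specimen puck, 40 mm across, 22 mm tall; a bystander, not to be disturbed. Origin at its underside.
- lens: bare metal microscope objective standing on its wide end, 34 mm across, 50 mm tall; a bystander, not to be disturbed. Origin at its underside.

How it is judged:
By the outcome, as a careful person would: the job done as asked, in the order asked, and still so for the second after the job is handed in, with the robot touching nothing.
It also fails if it takes over 72 s, if anything falls off the work surface, if the arm or the gripper's body presses on something with over 40 N, if the wrist force passes 120 N, or if a joint passes its speed limit or range.

## Robot

A 6-joint arm with a two-finger parallel gripper is mounted at the origin on the work surface. World frame = base frame: x ahead of the robot, y to its left, z up, the work surface at z = 0. Lengths are in m, angles in rad, forces in N, time in s.
With the tool pointing down it reaches from about 0.375 to 0.975 m from the base axis. Payload 3.8 kg.
Tool frame: the origin (TCP) lies midway between the tips of the shut fingers; the grasp point (between the pads) lies 19 mm behind it; z points along the fingers, y is the direction in which the jaws open and shut (so a half turn about z gives the same grasp; the last joint's range is limited). The gripper opens to 85 mm and grips with 20 to 120 N. Pads are 22 mm wide; open, the fingers measure 114 mm over their backs; the gripper's body (76 mm by 85 mm) begins 54 mm behind the grasp point. The pads swing forward as they close: fully open they stand 13 mm farther back than shut.
Start: joints at [-1.294, 0.264, 1.604, -0, 1.274, -0.037], TCP at [0.208, -0.642, 0.231] pointing down, gripper open.
Joint ranges: [-2.63, 2.63], [-0.94, 2.18], [0.31, 2.57], [-1.31, 4.45], [0, 2.66], [-2.55, 2.55]. Speed limits (rad/s): [2.57, 2.57, 3.14, 3.14, 3.14, 3.14].

## Interface

Orientations are given as a rotation vector (axis times angle).
In Python, from workcell import bot gives the robot as it stands.
- The arm moves only by the tool drive_tool, never from a script. Its argument "steps" is a list of rows, each a list of 2 entries, a list of its own where there are three numbers: the shift along the tool's x, y, z in mm, then the turn about the tool's z in degrees. In form: [[[dx, dy, dz], twist], ...]. A call has 1 to 8 rows; each row shifts and turns the commanded pose from where the row before left it, along the tool's axes as they then stand; what a row does not reach is not made up. A row lasts 1/12 s, in which the tool goes at most 41.7 mm and 7.16 degrees, less where a joint would pass 70% of its speed; a pose out of reach is approached as far as the arm can. A call is refused whole if a number of a shift passes 41.7 or a number of a turn 7.16, either way. A call with a gripper value outside its range is refused whole. "jaw" is the opening, from 0 (shut) to 1 (fully open), set as the call begins (left out, the last holds). The fingers move at their own pace and stop on an object; "force" is the grip in N (left out, the last holds). Time passes only in rows, so rows that do not move let the fingers close. It gives the time, the measured TCP pose, the force and the opening at its end, in the units of the state.
- bot.read_state(): the state, without advancing time (a new reading comes with each control period).
- bot.read_camera(name): name is "side" or "top"; returns the picture (384x512x3 uint8, red, green, blue); there is no depth.
- bot.camera_info(name): a dict with "fx", "fy", "cx", "cy" (pixels), "position" and "attitude" of the camera in the world. Camera axes: x right, y down, z forward; pixel columns grow to the right and rows downward; lengths in m; the calibration is good to about 2 mm. A picture is of the moment at which its call begins. camera_info takes no time and is no camera call.
- bot.finish_job(): hands the job in, once; it reports no verdict.
The state is a dict: "time": time; "q": joint angles; "joint_vel": joint speeds; "joint_torque": joint torques, N m; "tool_pos": TCP position; "tcp_rot": TCP orientation; "wrist_force": force on the tool from outside, world axes, zero at the start; "torque": the same for the moment, N m; "width": opening from 0.0 (shut) to 1.0 (fully open).
Only numpy, scipy, OpenCV 4.12 (cv2) and the standard library are available. Lean on these libraries where they do the work, as an engineer would, in place of code of your own. Each camera call takes 0.05 s, during which the arm holds its last target.

## Working session

There is one attempt and no reset: what is moved stays moved. The work goes in short steps, Python scripts to look and compute and a tool call to move; the robot and the scene stay as the last step left them, time stands still between calls to the robot, and variables do not carry over. Pictures are saved under pics/ and viewed, and the job is handed in when it is done.

Besides the shell and the picture viewer there is one more tool, called after "Request:" as name([rows], argument=value, ...), one row to a line, values as JSON. drive_tool: Moves the arm, as the interface text tells. Its arguments: {"type":"object","properties":{"steps":{"type":"array","items":{"type":"array"}},"jaw":{"type":"number"},"force":{"type":"number"}},"required":["steps"]}

```bash
mkdir -p pics; ls; python3 - <<'E'
from workcell import bot
import cv2
for n in("top","side"):
    im=bot.read_camera(n); cv2.imwrite(f"pics/{n}0.png",im[:,:,::-1]); print(n,bot.camera_info(n))
print(bot.read_state())
E
```

```text
pics
top {'fx': 472.6137169664583, 'fy': 472.6137169664583, 'cx': 266.43707410535166, 'cy': 185.4275725812279, 'position': array([ 0.32706817, -0.01338294,  1.74493909]), 'attitude': array([-2.14936711,  2.16176046, -0.10925785])}
side {'fx': 444.5605529429166, 'fy': 444.5605529429166, 'cx': 259.85611649504585, 'cy': 188.42584035603846, 'position': array([ 1.09015344, -1.07440443,  1.00285656]), 'attitude': array([-2.17732114, -0.56119235,  0.27096803])}
{'time': 0.1, 'q': array([-1.29387011e+00,  2.64708654e-01,  1.60523765e+00, -2.80113056e-05,
        1.27372902e+00, -3.68680492e-02]), 'joint_vel': array([-9.66494632e-04, -1.52931409e-03, -4.71495443e-03,  3.74820692e-04,
        3.06813943e-04, -2.08304086e-05]), 'joint_torque': array([ 3.90625200e-04, -5.16704571e+01, -3.68591309e+01, -1.88327463e-04,
        6.29774906e-03, -4.34475317e-05]), 'tool_pos': array([ 0.20817871, -0.64139105,  0.23006564]), 'tcp_rot': array([-3.10096290e+00, -4.90577241e-01,  4.33200391e-04]), 'wrist_force': array([-0.56676985,  0.40518496,  0.02317198]), 'torque': array([-0.03224325, -0.02085289,  0.03816462]), 'width': 0.9992952742111556}
```

View pics/top0.png

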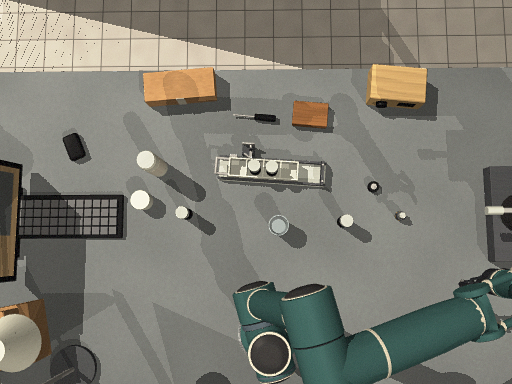

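View pics/side0.png

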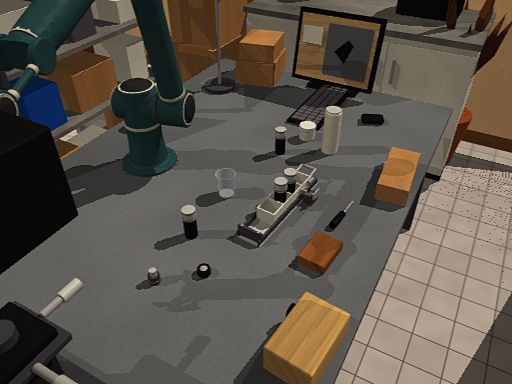

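```bash
python3 - <<'E'
import cv2
im=cv2.imread("pics/top0.png"); c=cv2.resize(im[130:240,200:340],None,fx=5.6,fy=5.4,interpolation=cv2.INTER_CUBIC); cv2.imwrite("pics/topz.png",c)
im=cv2.imread("pics/side0.png"); c=cv2.resize(im[150:250,225:345],None,fx=6,fy=6,interpolation=cv2.INTER_CUBIC); cv2.imwrite("pics/sidez.png",c)
im=cv2.imread("pics/top0.png"); c=cv2.resize(im[140:240,120:220],None,fx=4,fy=4,interpolation=cv2.INTER_CUBIC);d=cv2.resize(im[170:270,320:420],None,fx=4,fy=4,interpolation=cv2.INTER_CUBIC); cv2.imwrite("pics/topc.png",cv2.hconcat([c,d]))
E
```

```text
(no output)
```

View pics/topz.png

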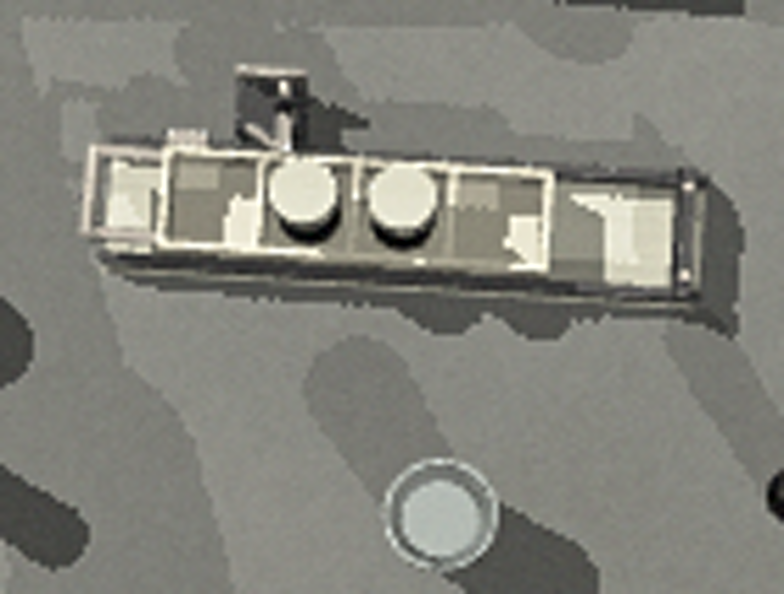

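View pics/sidez.png

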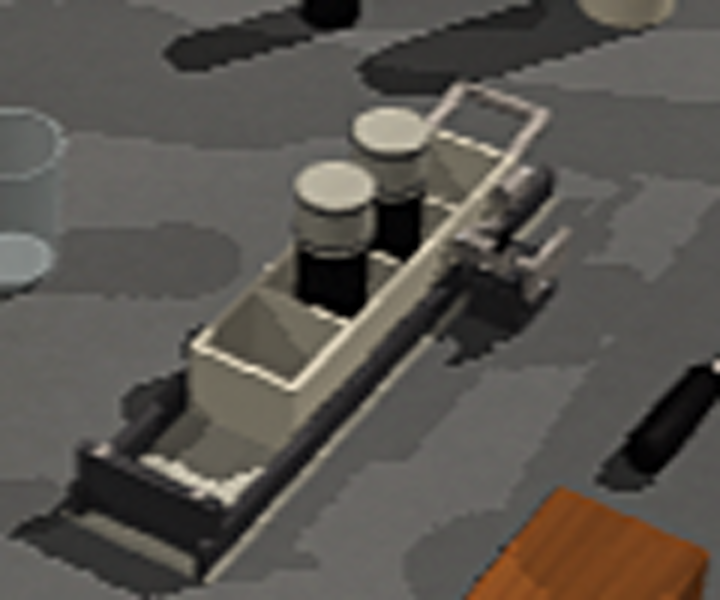

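View pics/topc.png

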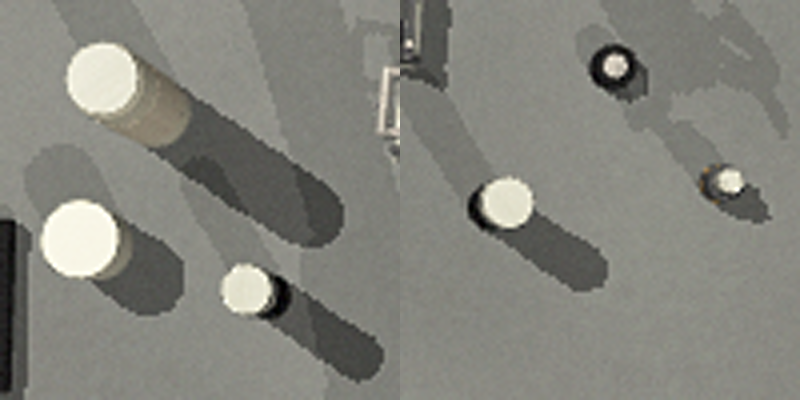

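```bash
cat > h.py <<'E'
import numpy as np,cv2
from scipy.spatial.transform import Rotation as R
from workcell import bot
def ray(n,u,v,z):
    c=bot.camera_info(n); d=R.from_rotvec(c["attitude"]).apply([(u-c["cx"])/c["fx"],(v-c["cy"])/c["fy"],1]); p=np.array(c["position"]); return p+d*(z-p[2])/d[2]
def proj(n,p):
    c=bot.camera_info(n); q=R.from_rotvec(c["attitude"]).inv().apply(np.array(p)-c["position"]); return c["fx"]*q[0]/q[2]+c["cx"],c["fy"]*q[1]/q[2]+c["cy"]
def blobs(im,box,t=190):
    g=im.min(axis=2); m=np.zeros_like(g); x0,y0,x1,y1=box; m[y0:y1,x0:x1]=(g[y0:y1,x0:x1]>t)*255
    n,l,s,c=cv2.connectedComponentsWithStats(m); return [(s[i],c[i]) for i in range(1,n) if s[i][4]>40]
E
python3 - <<'E'
from h import *
im=cv2.imread("pics/top0.png")
for nm,box in dict(a=(335,210,360,232),b=(172,202,194,224),cd=(245,155,282,176)).items():
    for t in(150,180,200):
        for s,c in blobs(im,box,t): print(nm,t,s,c.round(1),ray("top",*c,.110).round(4))
def z(u,v): return (u+.5)/5.6-.5+200,(v+.5)/5.4-.5+130
for nm,p,h in [("-y,+x",(552,170),.054),("-y,-x",(548,270),.054),("+y,+x",(168,151),.054),("+y,-x",(160,244),.054),("bar+",(93,148),.057),("bar-",(84,237),.057),("lug",(187,137),.0495),("stop+",(690,180),.045),("stop-",(684,292),.045),("beaker",(441,514),.09)]:
    print(nm,ray("top",*z(*p),h).round(4))
im=cv2.imread("pics/side0.png")
for p in [(.0,.0,0)]: pass
E
```

```text
a 150 [341 214  13  13 126] [346.5 220.1] [ 0.394  -0.2665  0.11  ]
a 180 [341 214  12  13 116] [346.6 220.1] [ 0.3941 -0.2667  0.11  ]
a 200 [341 215  12  12 105] [346.7 220.1] [ 0.3943 -0.267   0.11  ]
b 150 [175 206  13  13 121] [180.9 211.8] [0.4259 0.306  0.11  ]
b 180 [176 206  12  12 112] [181.  211.9] [0.4257 0.3056 0.11  ]
b 200 [176 207  11  11 106] [181.1 212.1] [0.4252 0.3055 0.11  ]
cd 150 [245 155  20  21 177] [252.7 164. ] [0.592  0.0566 0.11  ]
cd 150 [265 159  17  13 149] [272.4 165. ] [ 0.588  -0.0124  0.11  ]
cd 180 [248 159  17  12 128] [254.6 164.1] [0.5917 0.05   0.11  ]
cd 180 [266 160  16  12 123] [271.7 165.2] [ 0.5872 -0.0099  0.11  ]
cd 200 [248 159  13  12 105] [253.7 164.5] [0.5902 0.053  0.11  ]
cd 200 [266 160  16  12 112] [271.8 165.5] [ 0.5864 -0.0102  0.11  ]
-y,+x [ 0.6107 -0.1057  0.054 ]
-y,-x [ 0.5431 -0.1023  0.054 ]
+y,+x [0.6254 0.1429 0.054 ]
+y,-x [0.5624 0.1478 0.054 ]
bar+ [0.6273 0.1913 0.057 ]
bar- [0.567  0.1966 0.057 ]
lug [0.6357 0.131  0.0495]
stop+ [ 0.6047 -0.1956  0.045 ]
stop- [ 0.5288 -0.1903  0.045 ]
beaker [ 0.38   -0.0317  0.09  ]
```

```bash
cat >> h.py <<'E'
TH=np.arctan2(-.068,.998)
def st(*targets):
    s=bot.read_state(); M=R.from_rotvec(s["tcp_rot"]).as_matrix(); p=np.array(s["tool_pos"])
    a=np.degrees(np.arctan2(M[1,1],M[0,1])); tw=(a-np.degrees(TH)+90)%180-90
    print("t",round(s["time"],2),"p",p.round(4),"z",M[:,2].round(4),"ydir",round(a,2),"twist needed",round(tw,2),"q",np.round(s["q"],2),"F",np.round(s["wrist_force"],1),"w",round(s["width"],3))
    for t in targets: print("to",t,"->",(M.T@(np.array(t)-p)*1000).round(1))
E
python3 - <<'E'
from h import *
st()
# side check of caps
for nm,p in dict(a=(.394,-.2667,.11),b=(.4257,.3057,.11),c=(.590,.0525,.119),bar=(.597,.193,.055)).items(): print(nm,proj("side",p))
im=cv2.imread("pics/side0.png")
for s,c in blobs(im,(180,200,200,215),140)+blobs(im,(272,124,290,136),140): print(s,c)
E
```

```text
t 0.1 p [ 0.2082 -0.6414  0.2301] z [-6.e-04  2.e-03 -1.e+00] ydir -72.02 twist needed -68.12 q [-1.29  0.26  1.61 -0.    1.27 -0.04] F [-0.6  0.4  0. ] w 0.999
a (np.float64(188.02117295761474), np.float64(207.90517766276326))
b (np.float64(280.71665092434006), np.float64(127.90454863510705))
c (np.float64(290.45309017150777), np.float64(170.6470741876821))
bar (np.float64(307.9015913692732), np.float64(165.8217916174376))
[181 205  14   9  97] [187.77319588 208.94845361]
[275 127  11   5  42] [280.23809524 128.73809524]
```

Request:
drive_tool([
  [[0, 0, 0], -7],
  [[0, 0, 0], -7],
  [[0, 0, 0], -7],
  [[0, 0, 0], -7],
  [[0, 0, 0], -7],
  [[0, 0, 0], -7],
  [[0, 0, 0], -7],
  [[0, 0, 0], -7],
], jaw=1, force=40)

```text
time: 0.77
tool_pos: [0.2082, -0.6416, 0.2305]
tcp_rot: [-2.503, -1.897, -0.001]
wrist_force: [0.3, -0.2, -0.0]
width: 0.999
```

Request:
drive_tool([
  [[0, 0, 0], -6.1],
  [[0, 0, 0], -6],
  [[0, 0, 0], 0],
])

```text
time: 1.02
tool_pos: [0.2082, -0.6417, 0.2305]
tcp_rot: [-2.293, -2.146, -0.001]
wrist_force: [0.0, 0.1, 0.0]
width: 0.995
```

```bash
python3 -c "
from h import *
st((.394,-.2667,.23),(.394,-.2667,.064))"
```

```text
t 1.02 p [ 0.2082 -0.6417  0.2305] z [-3.0e-04  1.2e-03 -1.0e+00] ydir -3.77 twist needed 0.12 q [-1.29  0.26  1.6   0.    1.27 -1.23] F [0.  0.1 0. ] w 0.995
to (0.394, -0.2667, 0.23) -> [386.4 160.7   0.9]
to (0.394, -0.2667, 0.064) -> [386.2 160.7 166.9]
```

Request:
drive_tool([
  [[16, 6, 0], 0],
  [[34, 14, 0], 0],
  [[36, 15, 0], 0],
  [[36, 15, 0], 0],
  [[36, 15, 0], 0],
  [[36, 15, 0], 0],
  [[36, 15, 0], 0],
  [[36, 15, 0], 0],
])

```text
time: 1.68
tool_pos: [0.3366, -0.3823, 0.231]
tcp_rot: [-2.3, -2.14, -0.0]
wrist_force: [1.2, 0.1, 0.2]
width: 1.003
```

Request:
drive_tool([
  [[36, 15, 0], 0],
  [[36, 15, 0], 0],
  [[30, 13, 0], 0],
  [[18, 8, 0], 0],
  [[0, 0, 0], 0],
  [[0, 0, 0], 0],
])

```text
time: 2.18
tool_pos: [0.3956, -0.2672, 0.2312]
tcp_rot: [2.295, 2.145, -0.001]
wrist_force: [-1.4, 0.1, -0.0]
width: 1.001
```

```bash
python3 -c "
from h import *
st((.394,-.2667,.064))"
```

```text
t 2.18 p [ 0.3956 -0.2672  0.2312] z [-3.e-04 -4.e-04 -1.e+00] ydir -3.88 twist needed 0.02 q [-0.65 -0.12  2.01 -0.    1.25 -0.58] F [-1.4  0.1 -0. ] w 1.001
to (0.394, -0.2667, 0.064) -> [  0.4  -1.6 167.2]
```

Request:
drive_tool([
  [[0, -1.5, 15], 0],
  [[0, 0, 30], 0],
  [[0, 0, 35], 0],
  [[0, 0, 35], 0],
  [[0, 0, 30], 0],
  [[0, 0, 15], 0],
  [[0, 0, 7], 0],
  [[0, 0, 0], 0],
])

```text
time: 2.85
tool_pos: [0.392, -0.2679, 0.0622]
tcp_rot: [-2.296, -2.139, 0.002]
wrist_force: [-0.0, -0.7, -0.4]
width: 0.997
```

Request:
drive_tool([
  [[0, 0, 0], 0],
  [[0, 0, 0], 0],
  [[0, 0, 0], 0],
  [[0, 0, 0], 0],
  [[0, 0, 0], 0],
  [[0, 0, 0], 0],
  [[0, 0, 0], 0],
], jaw=0.3, force=40)

```text
time: 3.43
tool_pos: [0.3952, -0.2689, 0.0661]
tcp_rot: [2.293, 2.142, 0.0]
wrist_force: [-1.1, 0.8, 6.3]
width: 0.506
```

```bash
python3 -c "
from h import *
st((.394,-.2667,.064))
im=bot.read_camera('side');cv2.imwrite('pics/s1.png',cv2.resize(im[100:290,100:340,::-1],None,fx=3,fy=3))"
```

```text
t 3.43 p [ 0.3952 -0.2689  0.0661] z [ 0.0026 -0.0023 -1.    ] ydir -3.91 twist needed -0.01 q [-0.65  0.06  2.17 -0.    0.91 -0.58] F [-1.1  0.8  6.3] w 0.506
to (0.394, -0.2667, 0.064) -> [ 2.1 -1.3  2.1]
```

View pics/s1.png

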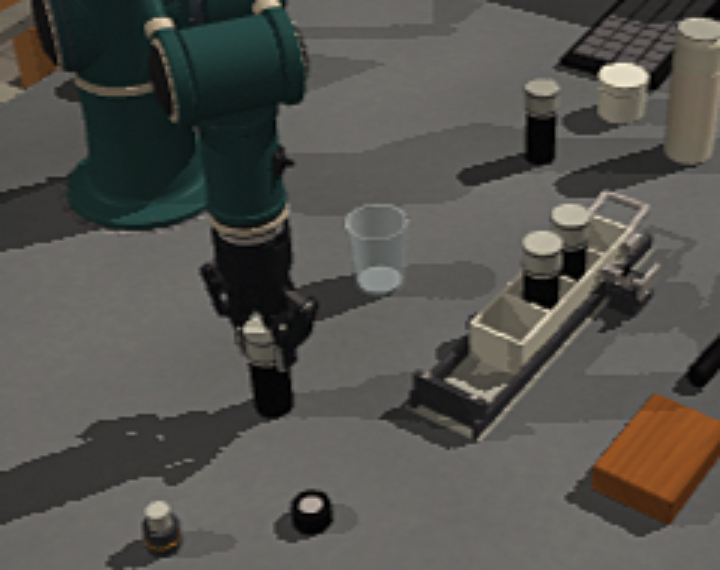

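Request:
drive_tool([
  [[0, 0, -8], 0],
  [[0, 0, -20], 0],
  [[0, 0, -28], 0],
  [[0, 0, -30], 0],
  [[0, 0, -28], 0],
  [[0, 0, -20], 0],
  [[0, 0, -8], 0],
  [[0, 0, 0], 0],
])

```text
time: 4.15
tool_pos: [0.395, -0.2686, 0.2089]
tcp_rot: [2.293, 2.141, 0.001]
wrist_force: [0.3, -0.5, -1.5]
width: 0.51
```

```bash
python3 -c "
from h import *
st((.579,-.0735,.205),(.579,-.0735,.075))"
```

```text
t 4.15 p [ 0.395  -0.2686  0.2089] z [ 0.0038 -0.0029 -1.    ] ydir -3.91 twist needed -0.01 q [-0.65 -0.1   2.04  0.    1.2  -0.58] F [ 0.3 -0.5 -1.5] w 0.51
to (0.579, -0.0735, 0.205) -> [207.2 170.2   4. ]
to (0.579, -0.0735, 0.075) -> [207.5 169.7 134. ]
```

Request:
drive_tool([
  [[10, 8, 0], 0],
  [[22, 18, 0], 0],
  [[28, 23, 0], 0],
  [[30, 25, 0], 0],
  [[30, 25, 0], 0],
  [[30, 25, 0], 0],
  [[28, 23, 0], 0],
  [[20, 16, 0], 0],
])

```text
time: 4.82
tool_pos: [0.5703, -0.0785, 0.2034]
tcp_rot: [-2.292, -2.143, 0.002]
wrist_force: [-0.2, -1.5, -1.9]
width: 0.506
```

Request:
drive_tool([
  [[9, 7, 0], 0],
  [[0, 0, 0], 0],
  [[0, 0, 0], 0],
  [[0, 0, 0], 0],
])

```text
time: 5.15
tool_pos: [0.5761, -0.0737, 0.2049]
tcp_rot: [-2.295, -2.142, 0.004]
wrist_force: [-0.4, -0.8, -1.6]
width: 0.506
```

```bash
python3 -c "
from h import *
st((.579,-.0735,.075))
im=bot.read_camera('side');cv2.imwrite('pics/s2.png',cv2.resize(im[100:250,170:370,::-1],None,fx=4,fy=4))"
```

```text
t 5.15 p [ 0.5761 -0.0737  0.2049] z [-3.e-03 -2.e-04 -1.e+00] ydir -3.94 twist needed -0.05 q [-0.17  0.11  1.84 -0.    1.2  -0.1 ] F [-0.4 -0.8 -1.6] w 0.506
to (0.579, -0.0735, 0.075) -> [  0.4   3.3 129.9]
```

View pics/s2.png

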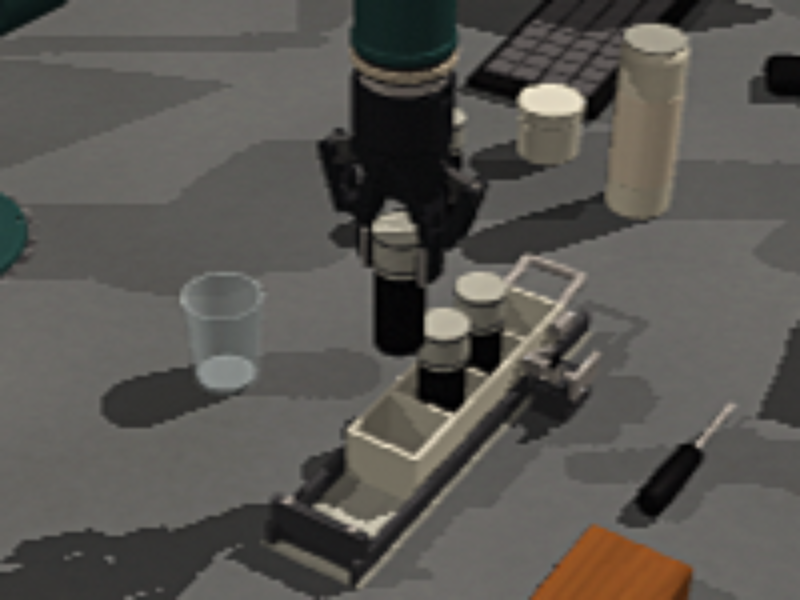

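Request:
drive_tool([
  [[0, 3, 10], 0],
  [[0, 0, 20], 0],
  [[0, 0, 22], 0],
  [[0, 0, 15], 0],
  [[0, 0, 6], 0],
  [[0, 0, 0], 0],
  [[0, 0, 0], 0],
])

```text
time: 5.78
tool_pos: [0.5804, -0.0737, 0.1332]
tcp_rot: [-2.297, -2.143, 0.0]
wrist_force: [0.4, 0.0, -2.1]
width: 0.506
```

```bash
python3 -c "
from h import *
st((.579,-.0735,.075))
im=bot.read_camera('side');cv2.imwrite('pics/s3.png',cv2.resize(im[130:250,200:340,::-1],None,fx=5,fy=5,interpolation=2))"
```

```text
t 5.78 p [ 0.5804 -0.0737  0.1332] z [-2.e-04 -0.e+00 -1.e+00] ydir -3.97 twist needed -0.08 q [-0.17  0.18  1.9  -0.    1.07 -0.1 ] F [ 0.4  0.  -2.1] w 0.506
to (0.579, -0.0735, 0.075) -> [ 0.1 -1.4 58.2]
```

View pics/s3.png

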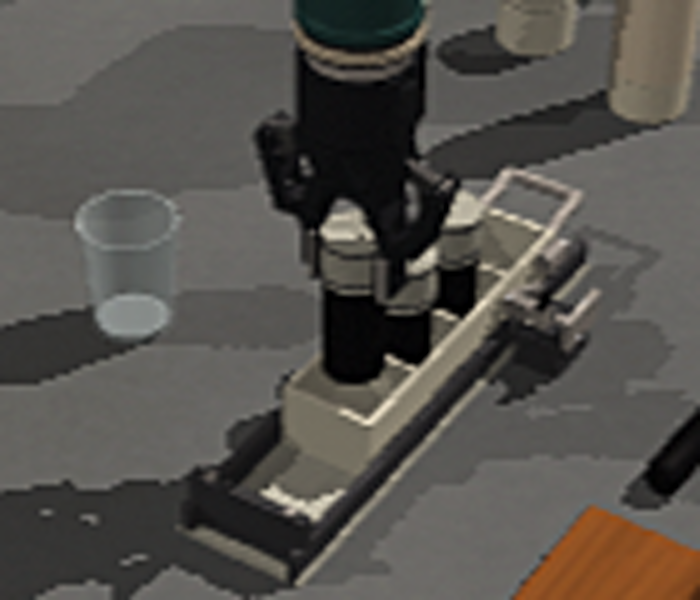

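Request:
drive_tool([
  [[0, -1, 12], 0],
  [[0, 0, 18], 0],
  [[0, 0, 14], 0],
  [[0, 0, 7], 0],
  [[0, 0, 3], 0],
  [[0, 0, 2], 0],
  [[0, 0, 0], 0],
  [[0, 0, 0], 0],
])

```text
time: 6.5
tool_pos: [0.5805, -0.0732, 0.0782]
tcp_rot: [2.295, 2.143, 0.002]
wrist_force: [0.0, 0.4, -2.3]
width: 0.505
```

```bash
python3 -c "
from h import *
st((.579,-.0735,.075))
im=bot.read_camera('side');cv2.imwrite('pics/s4.png',cv2.resize(im[130:250,200:340,::-1],None,fx=5,fy=5,interpolation=2))"
```

```text
t 6.5 p [ 0.5805 -0.0732  0.0782] z [ 1.7e-03 -3.0e-04 -1.0e+00] ydir -3.92 twist needed -0.02 q [-0.17  0.24  1.94  0.    0.96 -0.1 ] F [ 0.   0.4 -2.3] w 0.505
to (0.579, -0.0735, 0.075) -> [-0.4 -1.4  3.2]
```

View pics/s4.png

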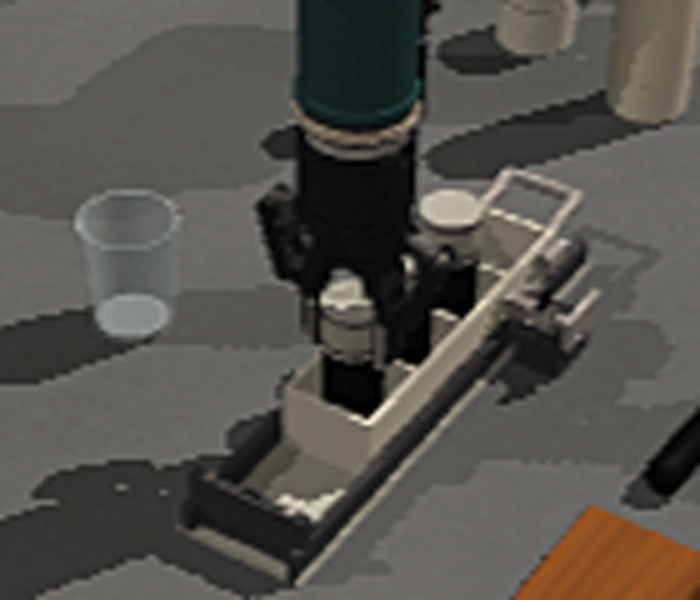

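Inside the cell, ~3 mm above the floor; ease down until contact.

Request:
drive_tool([
  [[0, 0, 1], 0],
  [[0, 0, 1], 0],
  [[0, 0, 1], 0],
  [[0, 0, 0], 0],
  [[0, 0, 0], 0],
])

```text
time: 6.97
tool_pos: [0.5801, -0.0731, 0.0751]
tcp_rot: [2.296, 2.144, 0.001]
wrist_force: [-1.2, -0.3, 4.0]
width: 0.504
```

Request:
drive_tool([
  [[0, 0, 0], 0],
  [[0, 0, 0], 0],
  [[0, 0, 0], 0],
  [[0, 0, 0], 0],
  [[0, 0, 0], 0],
], jaw=1)

```text
time: 7.38
tool_pos: [0.5795, -0.0731, 0.0741]
tcp_rot: [-2.296, -2.144, 0.0]
wrist_force: [0.3, -0.1, 0.3]
width: 0.999
```

Request:
drive_tool([
  [[0, 0, -8], 0],
  [[0, 0, -20], 0],
  [[0, 0, -30], 0],
  [[0, 0, -35], 0],
  [[0, 0, -30], 0],
  [[0, 0, -20], 0],
  [[0, 0, -10], 0],
  [[0, 0, 0], 0],
])

```text
time: 8.05
tool_pos: [0.5815, -0.0734, 0.2311]
tcp_rot: [2.292, 2.141, 0.006]
wrist_force: [0.2, 0.5, -0.6]
width: 0.997
```

```bash
python3 -c "
from h import *
st((.4257,.3055,.225))
im=bot.read_camera('side');cv2.imwrite('pics/s5.png',cv2.resize(im[130:250,200:340,::-1],None,fx=5,fy=5,interpolation=2))"
```

```text
t 8.05 p [ 0.5815 -0.0734  0.2311] z [ 0.0063 -0.0011 -1.    ] ydir -3.92 twist needed -0.02 q [-0.17  0.09  1.8  -0.    1.24 -0.1 ] F [ 0.2  0.5 -0.6] w 0.997
to (0.4257, 0.3055, 0.225) -> [ 367.4 -181.4    4.7]
```

View pics/s5.png

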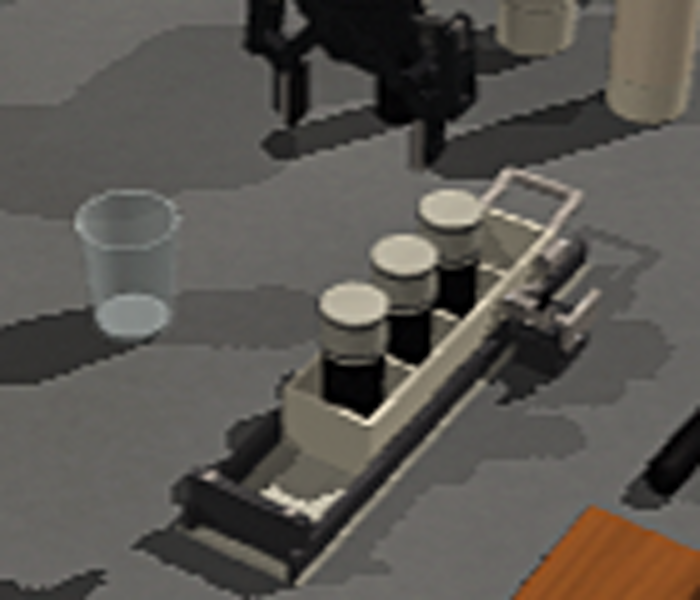

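Request:
drive_tool([
  [[16, -8, 0], 0],
  [[30, -15, 0], 0],
  [[36, -18, 0], 0],
  [[36, -18, 0], 0],
  [[36, -18, 0], 0],
  [[36, -18, 0], 0],
  [[36, -18, 0], 0],
  [[36, -18, 0], 0],
])

```text
time: 8.77
tool_pos: [0.4643, 0.1982, 0.2245]
tcp_rot: [-2.295, -2.143, 0.006]
wrist_force: [0.9, 1.0, -0.2]
width: 1.0
```

Request:
drive_tool([
  [[36, -18, 0], 0],
  [[36, -17, 0], 0],
  [[24, -11, 0], 0],
  [[10, -5, 0], 0],
  [[0, 0, 0], 0],
  [[0, 0, 0], 0],
])

```text
time: 9.27
tool_pos: [0.4224, 0.3058, 0.2254]
tcp_rot: [2.294, 2.146, -0.005]
wrist_force: [0.4, -0.0, -0.2]
width: 0.998
```

```bash
python3 -c "
from h import *
st((.4257,.3055,.064))"
```

```text
t 9.27 p [0.4224 0.3058 0.2254] z [-0.0024 -0.0026 -1.    ] ydir -3.84 twist needed 0.06 q [ 0.58 -0.02  1.93 -0.    1.23  0.65] F [ 0.4 -0.  -0.2] w 0.998
to (0.4257, 0.3055, 0.064) -> [  0.4   3.7 161.4]
```

Request:
drive_tool([
  [[0, 3, 14], 0],
  [[0, 0, 30], 0],
  [[0, 0, 35], 0],
  [[0, 0, 35], 0],
  [[0, 0, 28], 0],
  [[0, 0, 13], 0],
  [[0, 0, 6], 0],
  [[0, 0, 0], 0],
])

```text
time: 9.93
tool_pos: [0.4254, 0.3038, 0.064]
tcp_rot: [-2.298, -2.142, 0.007]
wrist_force: [0.6, -0.3, 1.2]
width: 1.0
```

Request:
drive_tool([
  [[0, 0, 0], 0],
  [[0, 0, 0], 0],
  [[0, 0, 0], 0],
  [[0, 0, 0], 0],
  [[0, 0, 0], 0],
  [[0, 0, 0], 0],
  [[0, 0, 0], 0],
], jaw=0.3)

```text
time: 10.52
tool_pos: [0.4274, 0.307, 0.0681]
tcp_rot: [2.295, 2.144, 0.005]
wrist_force: [-0.5, -1.3, 6.5]
width: 0.507
```

```bash
python3 -c "
from h import *
st((.4257,.3055,.064))"
```

```text
t 10.52 p [0.4274 0.307  0.0681] z [ 0.0028  0.0014 -1.    ] ydir -3.9 twist needed -0.0 q [ 0.58  0.14  2.07 -0.    0.92  0.64] F [-0.5 -1.3  6.5] w 0.507
to (0.4257, 0.3055, 0.064) -> [-1.6 -1.6  4.1]
```

Request:
drive_tool([
  [[0, 0, -8], 0],
  [[0, 0, -20], 0],
  [[0, 0, -28], 0],
  [[0, 0, -30], 0],
  [[0, 0, -28], 0],
  [[0, 0, -20], 0],
  [[0, 0, -8], 0],
  [[0, 0, 0], 0],
])

```text
time: 11.18
tool_pos: [0.4274, 0.3072, 0.2109]
tcp_rot: [2.295, 2.144, 0.008]
wrist_force: [1.0, 0.2, -1.9]
width: 0.504
```

```bash
python3 -c "
from h import *
st((.5925,.1132,.2))
im=bot.read_camera('side');cv2.imwrite('pics/s6.png',cv2.resize(im[60:250,200:340,::-1],None,fx=3,fy=3,interpolation=2))"
```

```text
t 11.18 p [0.4274 0.3072 0.2109] z [ 0.004   0.0027 -1.    ] ydir -3.91 twist needed -0.01 q [ 0.58 -0.01  1.95  0.    1.2   0.64] F [ 1.   0.2 -1.9] w 0.504
to (0.5925, 0.1132, 0.2) -> [-182.3  177.9   11.1]
```

View pics/s6.png

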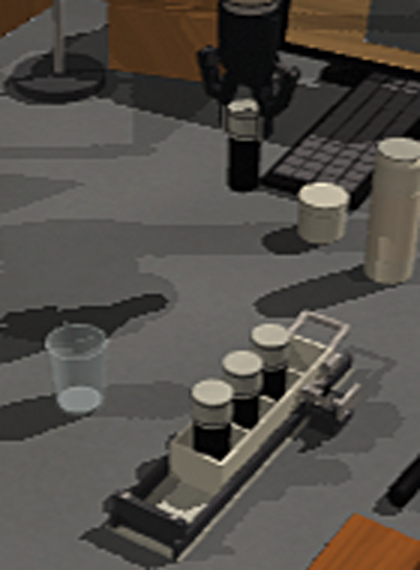

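Request:
drive_tool([
  [[-9, 9, 0], 0],
  [[-19, 19, 0], 0],
  [[-25, 25, 0], 0],
  [[-27, 26, 0], 0],
  [[-27, 26, 0], 0],
  [[-27, 26, 0], 0],
  [[-23, 23, 0], 0],
  [[-16, 16, 0], 0],
])

```text
time: 11.9
tool_pos: [0.5844, 0.1184, 0.2052]
tcp_rot: [-2.297, -2.141, 0.007]
wrist_force: [0.0, 1.5, -1.7]
width: 0.506
```

Request:
drive_tool([
  [[-7, 7, 0], 0],
  [[0, 0, 0], 0],
  [[0, 0, 0], 0],
  [[0, 0, 0], 0],
])

```text
time: 12.23
tool_pos: [0.5891, 0.1153, 0.207]
tcp_rot: [-2.294, -2.143, 0.003]
wrist_force: [0.1, -0.6, -1.7]
width: 0.505
```

```bash
python3 -c "
from h import *
st((.592,.1145,.077))"
```

```text
t 12.23 p [0.5891 0.1153 0.207 ] z [-2.8e-03  2.0e-04 -1.0e+00] ydir -3.89 twist needed 0.01 q [0.15 0.14 1.79 0.   1.21 0.22] F [ 0.1 -0.6 -1.7] w 0.505
to (0.592, 0.1145, 0.077) -> [ -0.6   3.3 130. ]
```

Request:
drive_tool([
  [[0, 2, 10], 0],
  [[0, 0, 20], 0],
  [[0, 0, 22], 0],
  [[0, 0, 15], 0],
  [[0, 0, 6], 0],
  [[0, 0, 0], 0],
  [[0, 0, 0], 0],
])

```text
time: 12.82
tool_pos: [0.5921, 0.1152, 0.1352]
tcp_rot: [-2.295, -2.145, 0.0]
wrist_force: [1.0, -0.2, -1.7]
width: 0.503
```

```bash
python3 -c "
from h import *
st((.592,.1145,.077))
im=bot.read_camera('side');cv2.imwrite('pics/s7.png',cv2.resize(im[110:230,220:360,::-1],None,fx=5,fy=5,interpolation=2))"
```

```text
t 12.82 p [0.5921 0.1152 0.1352] z [-4.e-04  0.e+00 -1.e+00] ydir -3.86 twist needed 0.04 q [0.15 0.21 1.86 0.   1.08 0.22] F [ 1.  -0.2 -1.7] w 0.503
to (0.592, 0.1145, 0.077) -> [-0.7 -0.  58.2]
```

View pics/s7.png

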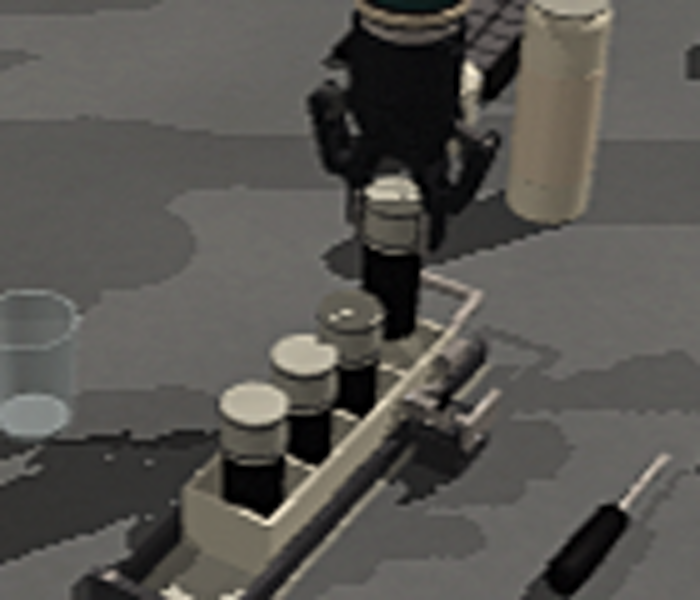

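Request:
drive_tool([
  [[0, 0, 12], 0],
  [[0, 0, 18], 0],
  [[0, 0, 14], 0],
  [[0, 0, 7], 0],
  [[0, 0, 3], 0],
  [[0, 0, 1], 0],
  [[0, 0, 0], 0],
  [[0, 0, 0], 0],
])

```text
time: 13.53
tool_pos: [0.5934, 0.1146, 0.0813]
tcp_rot: [2.295, 2.143, 0.002]
wrist_force: [0.3, 0.1, -2.0]
width: 0.507
```

Request:
drive_tool([
  [[0, 0, 1], 0],
  [[0, 0, 1], 0],
  [[0, 0, 1], 0],
  [[0, 0, 0], 0],
  [[0, 0, 0], 0],
])

```text
time: 13.95
tool_pos: [0.5924, 0.1145, 0.0773]
tcp_rot: [-2.296, -2.144, 0.0]
wrist_force: [0.1, -0.5, -1.7]
width: 0.503
```

```bash
python3 -c "
from h import *
st((.592,.1145,.077))
im=bot.read_camera('side');cv2.imwrite('pics/s8.png',cv2.resize(im[110:230,220:360,::-1],None,fx=5,fy=5,interpolation=2))"
```

```text
t 13.95 p [0.5924 0.1145 0.0773] z [-0. -0. -1.] ydir -3.92 twist needed -0.02 q [0.15 0.27 1.9  0.   0.97 0.22] F [ 0.1 -0.5 -1.7] w 0.503
to (0.592, 0.1145, 0.077) -> [ 0.  -0.4  0.3]
```

View pics/s8.png

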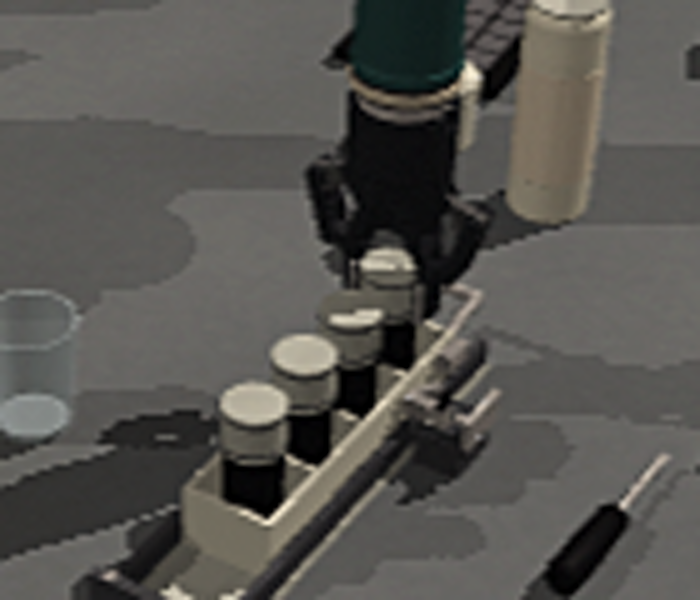

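Not yet touching; lower in 1 mm steps.

Request:
drive_tool([
  [[0, 0, 1], 0],
  [[0, 0, 0], 0],
  [[0, 0, 0], 0],
  [[0, 0, 0], 0],
])

```text
time: 14.33
tool_pos: [0.5926, 0.1145, 0.0772]
tcp_rot: [2.296, 2.144, 0.0]
wrist_force: [-3.6, -0.2, 6.2]
width: 0.506
```

Request:
drive_tool([
  [[0, 0, 1], 0],
  [[0, 0, 0], 0],
  [[0, 0, 0], 0],
  [[0, 0, 0], 0],
])

```text
time: 14.67
tool_pos: [0.5927, 0.1145, 0.0771]
tcp_rot: [2.296, 2.144, 0.0]
wrist_force: [-4.8, -0.9, 10.4]
width: 0.503
```

Request:
drive_tool([
  [[0, 0, 0], 0],
  [[0, 0, 0], 0],
  [[0, 0, 0], 0],
  [[0, 0, 0], 0],
  [[0, 0, 0], 0],
], jaw=1)

```text
time: 15.08
tool_pos: [0.5924, 0.1144, 0.0749]
tcp_rot: [-2.296, -2.144, 0.0]
wrist_force: [0.7, -0.3, 0.6]
width: 1.001
```

Request:
drive_tool([
  [[0, 0, -8], 0],
  [[0, 0, -20], 0],
  [[0, 0, -25], 0],
  [[0, 0, -25], 0],
  [[0, 0, -15], 0],
  [[0, 0, -7], 0],
  [[0, 0, 0], 0],
])

```text
time: 15.67
tool_pos: [0.5942, 0.1147, 0.1782]
tcp_rot: [2.294, 2.142, 0.006]
wrist_force: [-0.3, 0.0, -0.5]
width: 0.997
```

Request:
drive_tool([
  [[-20, 0, 0], 0],
  [[-35, 0, 0], 0],
  [[-35, 0, 0], 0],
  [[-25, 0, 0], 0],
  [[-10, 0, 0], 0],
  [[0, 0, 0], 0],
  [[0, 0, 0], 0],
], jaw=0)

```text
time: 16.25
tool_pos: [0.5833, -0.0101, 0.1742]
tcp_rot: [-2.296, -2.141, 0.001]
wrist_force: [0.7, -0.1, 0.6]
width: 0.008
```

```bash
python3 -c "
from h import *
st((.599,.223,.045))
for n in ('side','top'):
  im=bot.read_camera(n);cv2.imwrite('pics/9'+n+'.png',im[:,:,::-1])
im=cv2.imread('pics/9side.png');a=cv2.resize(im[110:230,220:360],None,fx=5,fy=5,interpolation=2);cv2.imwrite('pics/s9.png',a)
im=cv2.imread('pics/9top.png');a=cv2.resize(im[130:230,200:340],None,fx=5.6,fy=5.6,interpolation=2);cv2.imwrite('pics/t9.png',a)"
```

```text
t 16.25 p [ 0.5833 -0.0101  0.1742] z [-1.7e-03  9.0e-04 -1.0e+00] ydir -4.01 twist needed -0.11 q [-0.06  0.14  1.86  0.    1.14  0.01] F [ 0.7 -0.1  0.6] w 0.008
to (0.599, 0.223, 0.045) -> [233.5  -0.4 129.4]
```

View pics/s9.png

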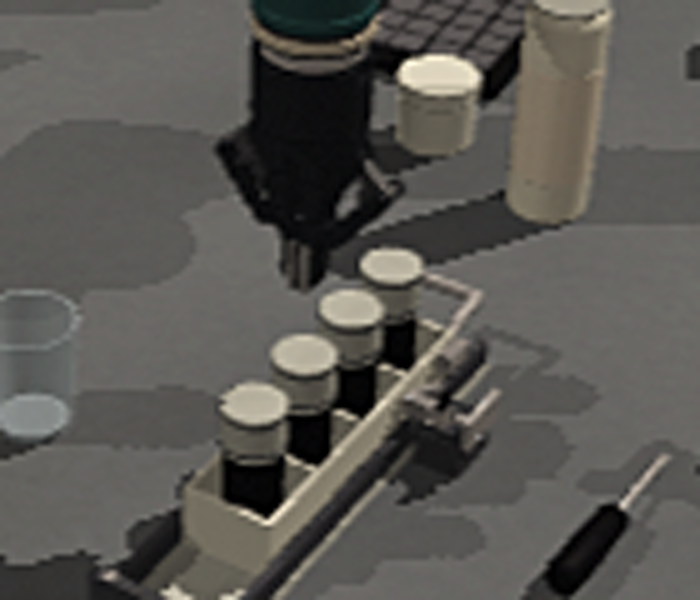

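View pics/t9.png

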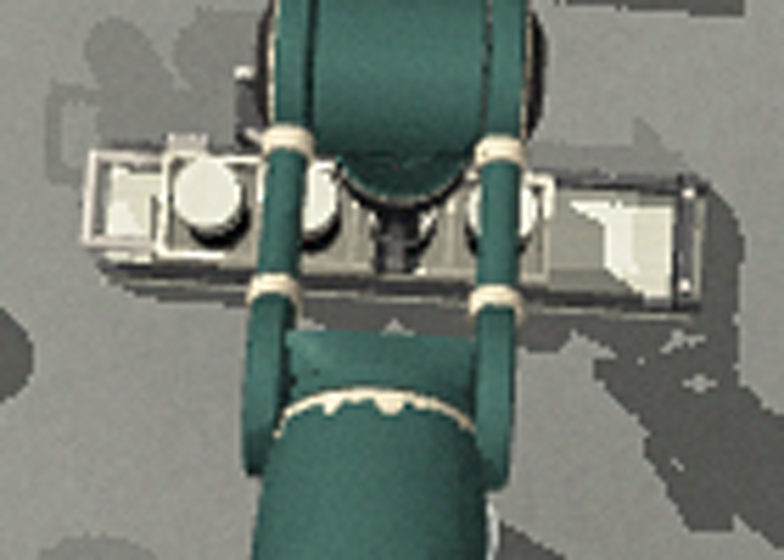

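Request:
drive_tool([
  [[15, 0, 0], 0],
  [[35, 0, 0], 0],
  [[40, 0, 0], 0],
  [[40, 0, 0], 0],
  [[40, 0, 0], 0],
  [[35, 0, 0], 0],
  [[20, 0, 0], 0],
  [[9, 0, 0], 0],
])

```text
time: 17.02
tool_pos: [0.5992, 0.2282, 0.1751]
tcp_rot: [-2.29, -2.149, -0.001]
wrist_force: [-0.0, -0.4, -0.2]
width: -0.002
```

Request:
drive_tool([
  [[0, 0, 10], 0],
  [[0, 0, 20], 0],
  [[0, 0, 20], 0],
  [[0, 0, 20], 0],
  [[0, 0, 10], 0],
  [[0, 0, 0], 0],
  [[0, 0, 0], 0],
])

```text
time: 17.6
tool_pos: [0.5993, 0.2222, 0.0944]
tcp_rot: [-2.296, -2.143, 0.003]
wrist_force: [0.9, 0.0, 0.8]
width: -0.001
```

```bash
python3 -c "
from h import *
st((.599,.223,.045))
im=bot.read_camera('side');cv2.imwrite('pics/s10.png',cv2.resize(im[90:210,230:370,::-1],None,fx=5,fy=5,interpolation=2))
im=bot.read_camera('top');cv2.imwrite('pics/t10.png',cv2.resize(im[130:230,180:320,::-1],None,fx=5,fy=5,interpolation=2))"
```

```text
t 17.6 p [0.5993 0.2222 0.0944] z [-1.9e-03 -9.0e-04 -1.0e+00] ydir -3.96 twist needed -0.07 q [ 0.32  0.31  1.81 -0.    1.02  0.39] F [0.9 0.  0.8] w -0.001
to (0.599, 0.223, 0.045) -> [ 0.9 -0.3 49.4]
```

View pics/s10.png

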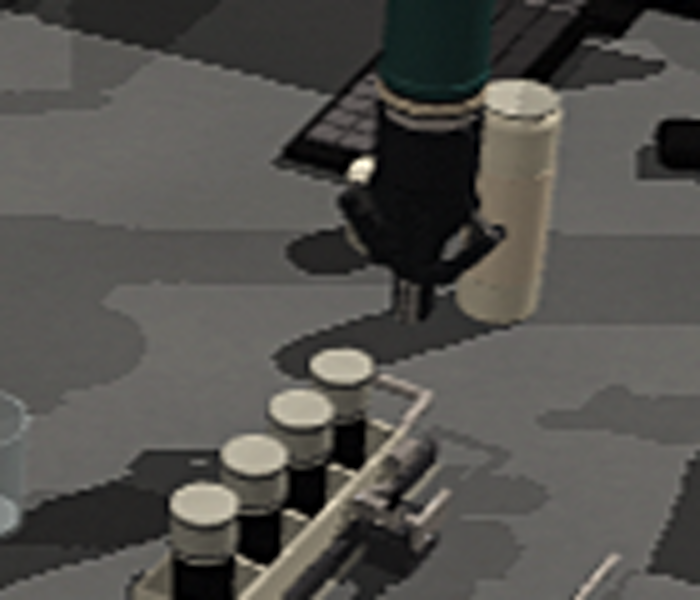

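View pics/t10.png

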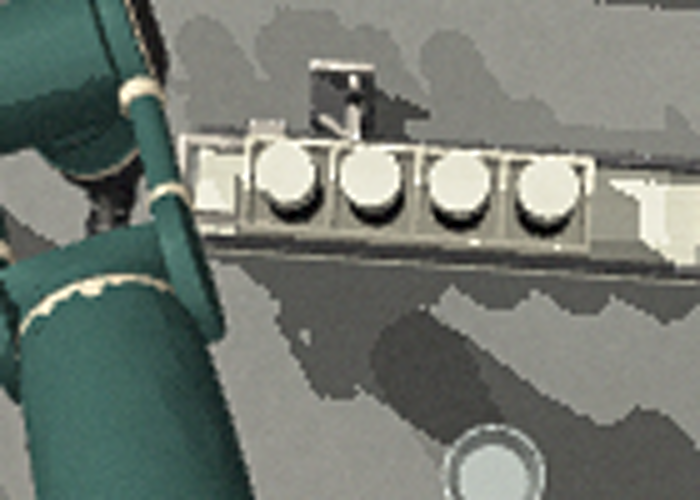

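Request:
drive_tool([
  [[0, 0, 10], 0],
  [[0, 0, 17], 0],
  [[0, 0, 13], 0],
  [[0, 0, 7], 0],
  [[0, 0, 0], 0],
  [[0, 0, 0], 0],
])

```text
time: 18.2
tool_pos: [0.5995, 0.2231, 0.0476]
tcp_rot: [-2.296, -2.144, 0.002]
wrist_force: [-0.8, -0.3, 1.2]
width: 0.0
```

Request:
drive_tool([
  [[-3, 0, 0], 0],
  [[-4, 0, 0], 0],
  [[-4, 0, 0], 0],
  [[-4, 0, 0], 0],
  [[-4, 0, 0], 0],
  [[-4, 0, 0], 0],
  [[-4, 0, 0], 0],
  [[-4, 0, 0], 0],
])

```text
time: 18.87
tool_pos: [0.5985, 0.1933, 0.049]
tcp_rot: [-2.296, -2.143, -0.005]
wrist_force: [-0.1, 5.4, 0.6]
width: -0.001
```

```bash
python3 -c "
from h import *
st((.599,.223,.045))
im=bot.read_camera('side');cv2.imwrite('pics/s11.png',cv2.resize(im[110:230,220:360,::-1],None,fx=5,fy=5,interpolation=2))"
```

```text
t 18.87 p [0.5985 0.1933 0.049 ] z [ 0.0019  0.0025 -1.    ] ydir -3.96 twist needed -0.06 q [0.27 0.34 1.86 0.   0.93 0.34] F [-0.1  5.4  0.6] w -0.001
to (0.599, 0.223, 0.045) -> [29.7 -1.6  4.1]
```

View pics/s11.png

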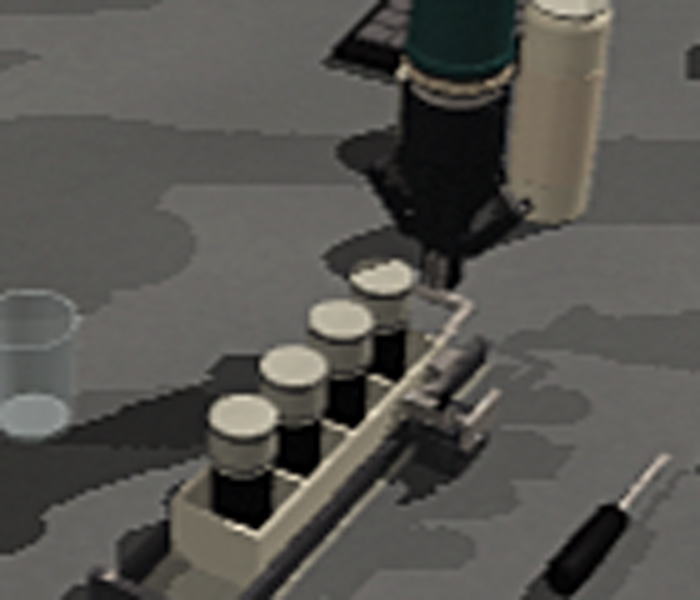

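Request:
drive_tool([
  [[-4, 0, 2], 0],
  [[-6, 0, 2], 0],
  [[-6, 0, 0], 0],
  [[-6, 0, 0], 0],
  [[-6, 0, 0], 0],
  [[-6, 0, 0], 0],
  [[-6, 0, 0], 0],
  [[-4, 0, 0], 0],
])

```text
time: 19.58
tool_pos: [0.5957, 0.1509, 0.0463]
tcp_rot: [-2.296, -2.142, -0.008]
wrist_force: [-2.4, 11.6, 6.8]
width: -0.004
```

Request:
drive_tool([
  [[-3, 0, 0], 0],
  [[-3, 0, 0], 0],
  [[-3, 0, 0], 0],
  [[-3, 0, 0], 0],
])

```text
time: 19.92
tool_pos: [0.5948, 0.1392, 0.0463]
tcp_rot: [-2.296, -2.141, -0.008]
wrist_force: [-2.4, 11.5, 6.6]
width: -0.003
```

```bash
python3 -c "
from h import *
st((.599,.223,.045))
im=bot.read_camera('side');cv2.imwrite('pics/s12.png',cv2.resize(im[130:250,210:350,::-1],None,fx=5,fy=5,interpolation=2))"
```

```text
t 19.92 p [0.5948 0.1392 0.0463] z [ 0.0023  0.0048 -1.    ] ydir -3.99 twist needed -0.09 q [0.19 0.32 1.9  0.01 0.92 0.25] F [-2.4 11.5  6.6] w -0.003
to (0.599, 0.223, 0.045) -> [83.8 -1.7  1.7]
```

View pics/s12.png

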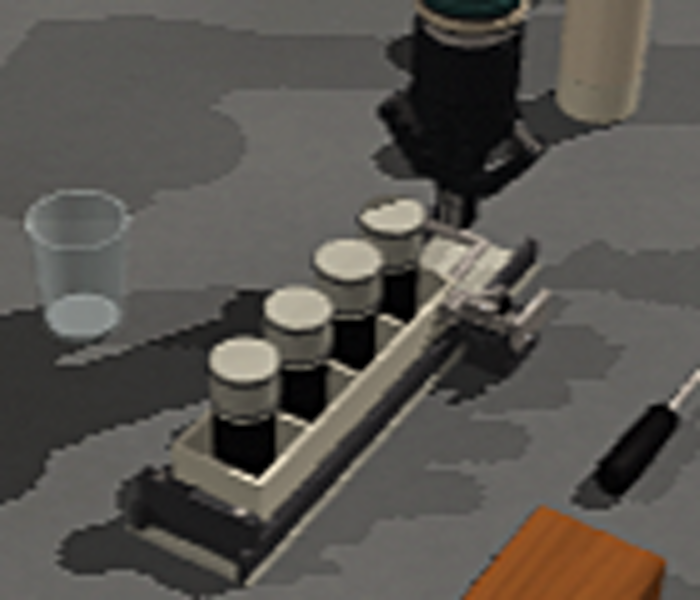

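Request:
drive_tool([
  [[-3, 0, -1], 0],
  [[-3, 0, 0], 0],
  [[-3, 0, 0], 0],
  [[-3, 0, 0], 0],
])

```text
time: 20.3
tool_pos: [0.593, 0.1266, 0.0462]
tcp_rot: [-2.295, -2.141, -0.004]
wrist_force: [-0.4, 6.2, 4.0]
width: 0.001
```

Request:
drive_tool([
  [[-2, 0, 0], 0],
  [[-2, 0, 0], 0],
  [[-2, 0, 0], 0],
])

```text
time: 20.55
tool_pos: [0.5936, 0.1237, 0.0464]
tcp_rot: [-2.296, -2.137, -0.013]
wrist_force: [-0.2, 25.7, -0.6]
width: 0.002
```

```bash
python3 -c "
from h import *
st((.599,.223,.045))
im=bot.read_camera('side');cv2.imwrite('pics/s13.png',cv2.resize(im[130:250,210:350,::-1],None,fx=5,fy=5,interpolation=2))"
```

```text
t 20.55 p [0.5936 0.1237 0.0464] z [ 0.0025  0.0094 -1.    ] ydir -4.12 twist needed -0.22 q [0.16 0.31 1.92 0.01 0.91 0.22] F [-0.2 25.7 -0.6] w 0.002
to (0.599, 0.223, 0.045) -> [99.4 -1.7  2.3]
```

View pics/s13.png

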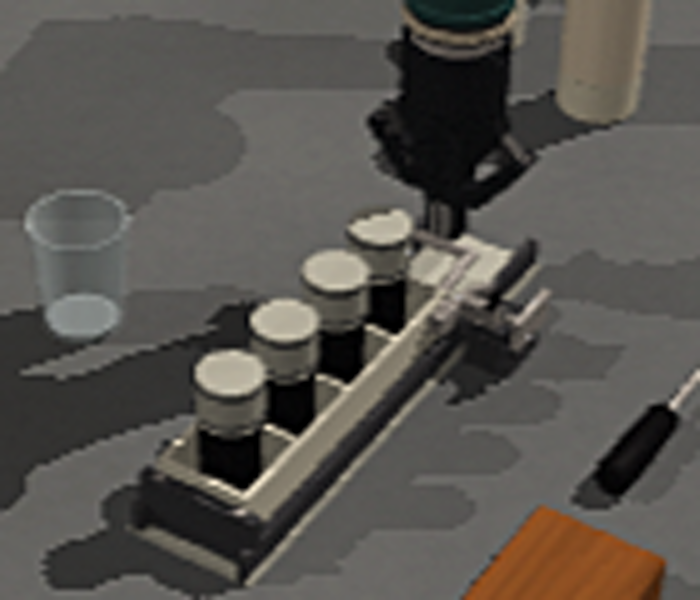

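Request:
drive_tool([
  [[-1, 0, 0], 0],
  [[-1, 0, 0], 0],
  [[0, 0, 0], 0],
  [[0, 0, 0], 0],
])

```text
time: 20.93
tool_pos: [0.5935, 0.1237, 0.0464]
tcp_rot: [-2.294, -2.137, -0.016]
wrist_force: [0.9, 26.1, -0.2]
width: -0.001
```

Request:
drive_tool([
  [[5, 0, 0], 0],
  [[10, 0, 0], 0],
  [[20, 0, 0], 0],
  [[20, 0, 0], 0],
  [[10, 0, 0], 0],
  [[0, 0, 0], 0],
])

```text
time: 21.43
tool_pos: [0.5972, 0.1827, 0.0453]
tcp_rot: [2.294, 2.146, 0.0]
wrist_force: [0.2, -0.1, 0.7]
width: 0.003
```

Request:
drive_tool([
  [[0, 0, -10], 0],
  [[0, 0, -25], 0],
  [[0, 0, -30], 0],
  [[0, 0, -30], 0],
  [[0, 0, -25], 0],
  [[0, 0, -10], 0],
  [[0, 0, 0], 0],
])

```text
time: 22.02
tool_pos: [0.5995, 0.1808, 0.1797]
tcp_rot: [2.294, 2.14, 0.009]
wrist_force: [-0.1, -0.2, 0.1]
width: 0.002
```

```bash
python3 -c "
from h import *
st()
im=bot.read_camera('side');cv2.imwrite('pics/s14.png',cv2.resize(im[150:250,220:340,::-1],None,fx=6,fy=6,interpolation=2))
im=bot.read_camera('top');cv2.imwrite('pics/t14.png',im[:,:,::-1]);cv2.imwrite('pics/t14z.png',cv2.resize(im[130:230,200:340,::-1],None,fx=5.6,fy=5.6,interpolation=2))"
```

```text
t 22.02 p [0.5995 0.1808 0.1797] z [ 0.007   0.0013 -1.    ] ydir -3.98 twist needed -0.08 q [ 0.25  0.2   1.77 -0.    1.16  0.32] F [-0.1 -0.2  0.1] w 0.002
```

View pics/s14.png

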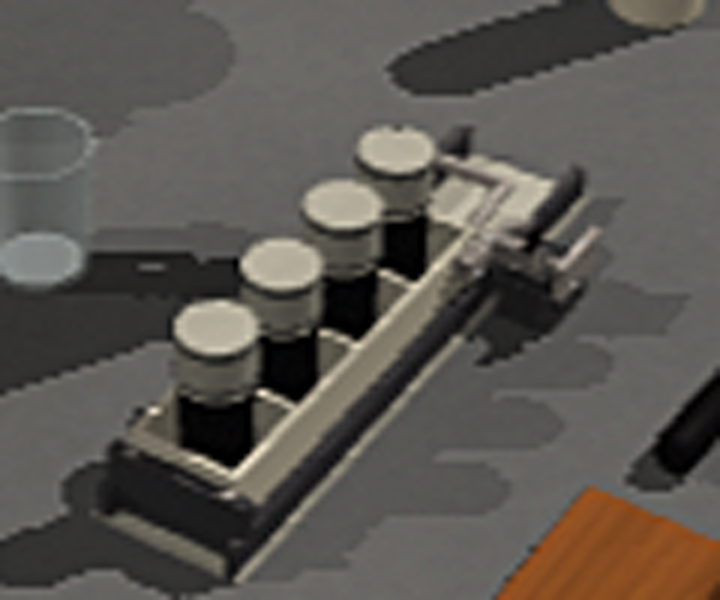

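View pics/t14z.png

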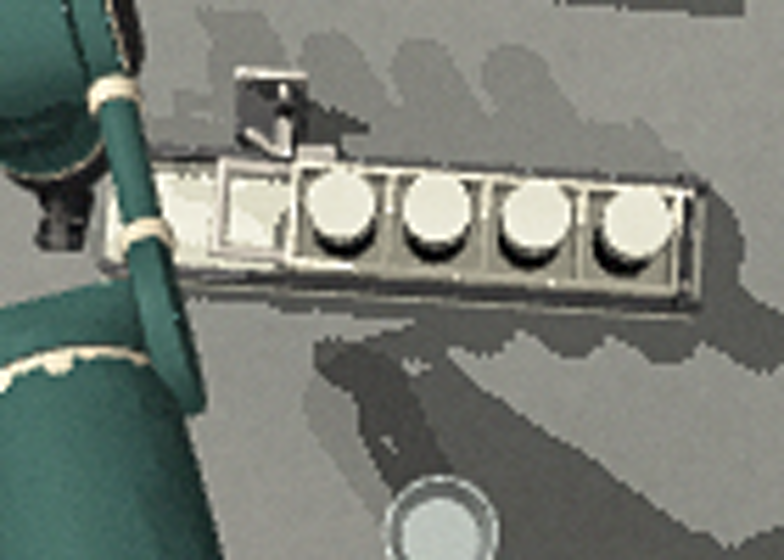

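```bash
python3 -c "
import cv2,numpy as np
a=cv2.imread('pics/top0.png');b=cv2.imread('pics/t14.png')
f=lambda i:cv2.resize(i[138:165,235:270],None,fx=11,fy=11,interpolation=0)
cv2.imwrite('pics/cc.png',cv2.hconcat([f(a),f(b)]))
d=cv2.absdiff(a,b).max(2)
for n,(u,v) in dict(beaker=(279,225),jar=(140,200),mount=(373,186),lens=(403,216),spray=(147,159)).items(): print(n,np.median(d[v-9:v+10,u-9:u+10]),d[v-9:v+10,u-9:u+10].mean())
"
```

```text
beaker 9.0 11.85595567867036
jar 10.0 10.734072022160666
mount 8.0 11.609418282548477
lens 7.0 7.545706371191136
spray 14.0 13.905817174515235
```

View pics/cc.png

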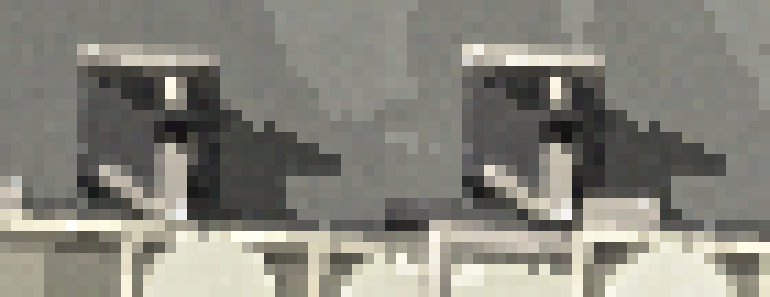

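```bash
python3 -c "
from workcell import bot
print(bot.finish_job())"
```

```text
the job is handed in; nothing more can be done
None
```

The job is done and handed in at about 22 s of the 72 s allowed. Both cases are in the crate, and the crate is home with the catch clicked in.

- **Cases:** I gripped each bench case round its cap. I set them upright in the two free cells, the end ones, lowering each until the wrist force showed it touching the floor before I let go. All four cases stand upright in the last pictures.
- **Crate:** I pushed it by the handle bar with the fingers shut. The push force was about 12 N at first, dropped to 6 N, then rose to 26 N, and pushing harder moved it no further.
- **Catch:** In the last top picture the bolt is back in its rest position, with the lug directly behind it, and the crate's end is against the stop. I did not pull the crate back to test the catch.
- **Other things on the bench:** The beaker, spray, jar, mount and lens show only small pixel differences between the first and last top pictures, with no visible movement.
- **Slips:** After placing the second case I moved the arm about 125 mm the wrong way, at a safe height, and touched nothing. No check failed or disagreed.

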